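# Scrape the chips from under the stud off the springy panel

### The arm

A 6-joint arm with a two-finger parallel gripper is mounted at the origin on the work surface. World frame = base frame: x ahead of the robot, y to its left, z up, the work surface at z = 0. Lengths are in m, angles in degrees, forces in N, time in s.
With the tool pointing down it reaches from about 0.25 to 0.725 m from the base axis. Payload 9.7 kg.
Tool frame: the origin (TCP) lies on the centre line of the jaws, within the pads' length; the fingertips stand tip_extent ahead of it and the grasp point (between the pads) lies 3 mm ahead of it (tip_extent is the distance from the TCP to the fingertips, in m); z points along the fingers, y is the line along which they close (so a half turn about z gives the same grasp; the last joint's range is limited). The gripper opens to 85 mm and grips with 20 to 120 N. Pads are 22 mm wide; open, the fingers measure 114 mm over their backs; the gripper's body (76 mm by 85 mm) begins 54 mm behind the grasp point. The pads swing forward as they close: fully open they stand 13 mm farther back than shut.
Start: joints at [68.526, 4.979, 10.078, 95.1, 0, 90], TCP at [0.201, 0.512, 0.253] pointing down, gripper open.
Joint ranges: [-179.16, 179.16], [-48.56, 103.87], [-65.8, 70.77], [-126.05, 130.52], [-82.76, 87.17], [-180, 180]. Speed limits (degrees/s): [127.2, 127.2, 147.25, 180, 180, 180].

### API

Orientations are given as [roll, pitch, yaw] about the fixed x, y, z axes, in that order (R = Rz(yaw) Ry(pitch) Rx(roll)).
In Python, from workcell import * gives the robot as it stands.
- The arm moves only by the tool servo_tool, never from a script. Its argument "rows" is a list of rows, each an object with "offset": the shift along the tool's x, y, z as a fraction of full scale, a list of three; "yaw": the turn about the tool's z as a fraction of full scale; "claw": the closure, from 0 (fully open) to 1 (shut). A call has 1 to 12 rows; each row is the pose to reach, as a shift and turn from the pose commanded when the call began, along the tool's axes at that moment, turning the shorter way round; what a row does not reach only later rows make up. Full scale, the value 1, is 0.1 m for a shift and pi rad for a turn. A row lasts 1/8 s, in which the tool goes at most 62.5 mm and 10.7 degrees, less where a joint would pass 70% of its speed; a pose out of reach is approached as far as the arm can. A call with a number of a shift or a turn outside -1 to 1 is refused whole. A call with a gripper value outside its range is refused whole. The fingers move at their own pace and stop on an object; "squeeze" is the grip in N (left out, the last holds). Time passes only in rows, so rows that repeat a pose let the fingers close. It gives the time, the measured TCP pose, the force, the opening and the grip force at its end, in the units of the state.
- get_obs(): the state, without advancing time (a new reading comes with each control period).
- camera(name): name is "scene" or "top"; returns (picture, depth): 480x640x3 uint8, red, green, blue; 480x640 float32, m along the optical axis (not along the pixel's ray), 0 where there is no reading.
- camera_info(name): a dict with "fx", "fy", "cx", "cy" (pixels), "cam_to_world" (4x4, takes a point from camera to world coordinates). Camera axes: x right, y up, looking along -z (the intrinsics and any distortion apply to the point x, -y, -z); pixel columns grow to the right and rows downward; lengths in m; the calibration is good to about 2 mm. A picture is of the moment at which its call begins. camera_info takes no time and is no camera call.
- job_done(): hands the job in; it is judged then, once.
The state is a dict: "time": time; "q": joint angles; "qd": joint speeds; "joint_efforts": joint torques, N m; "ee_pos": TCP position; "tcp_rot": TCP orientation; "wrist_force": force on the tool from outside, world axes, zero at the start; "torque": the same for the moment, N m; "opening": finger opening in m; "grasp_force": force on a finger pad.
Only numpy, scipy, OpenCV 4.12 (cv2) and the standard library are available. Lean on these libraries where they do the work, as an engineer would, in place of code of your own. Each camera call takes 0.05 s, during which the arm holds its last target. There are 200 camera calls.

### The job

Take the pull scraper by its handle, reach with its steel lip under the timber beam and behind all four wood chips, and set it down on the plywood panel; then draw it straight towards the tray, pressing down lightly but steadily (about 10 newtons) right up to the panel's near edge although the panel gives way, so that every chip drops into the tray. Touch the chips with the scraper only, do not press hard (never 20 newtons), do not push against the beam, and do not disturb the bottle, the tub or the tape measure. Finish by standing the scraper upright on the bench top at the left or right side of the panel, clear of it and of the tray.

Things in the scene. Friction and masses are not known exactly. Their poses are not given: they have to be found in the camera images.
- stand: Fixed timber stand under the panel; its place, yaw and height vary. Origin under the middle of the panel, 0 to 12 mm above the bench (its feet reach down); its x axis points away from the tray along the wiping direction, y along the beam. Two posts 38 x 24 x 126 mm carry the beam; their centres are at x = +49, y = +/-134 mm, inner faces at y = +/-122 mm.
- panel: Plywood panel 230 (x) x 240 (y) x 15 mm on the stand, level, top face 60 mm above the stand's origin. In the stand's frame it reaches from x = -115 (near edge, over the tray) to +115 mm (far edge). Origin: middle of its far edge, on the underside; the panel lies on the -x side of it. It hinges about this far edge, where it is screwed down.
- panel_edge (a point): Middle of the panel's near edge, on the top face. The panel rests here on a soft pad: it hardly gives near the far edge, but more and more towards this near edge, where a light hand sinks it by about a centimetre (at most 14 mm; how much varies). So the pressing hand must follow it down. Let go, it springs back level.
- beam: Fixed timber beam 38 (x) x 292 (y) x 38 mm across the panel; origin at the centre of its underside, 66 mm above the panel's top face. In the stand's frame it covers x = +30 to +68 mm, z = 126 to 164 mm.
- tray: Open grey tray 130 (x) x 240 (y) x 30 mm, walls and floor 4 mm, fixed to the stand below the panel's near edge; origin under its centre, at x = -166, z = 0 mm in the stand's frame. It reaches 14 mm in under the panel.
- scraper: Loose pull scraper, 0.13 to 0.2 kg, standing on the bench. Origin at the centre of its underside; z up; -x is its open front, the way it is pulled. A box open in front and below: top plate 60 (x) x 150 (y) mm, 26 to 34 mm above the underside; 8 mm cheeks at both ends from x = -30 mm back to the steel lip, 134 mm between them. Chips are gathered under the plate, in front of the lip.
- scraper_grip (a point): On the middle line of the handle: x = -37, z = +75 mm in the scraper's frame. The handle, 26 (y) x 22 mm, rises from the plate at x = -18 mm, leans 25 degrees back to -x and ends 75 mm along it; this point is at 45 mm. Grip it along y, fingers leaning with it. With the underside 20 mm above the panel it clears the beam while the lip's inner face is at most 60 mm along the stand's x.
- scraper_lip (a point): Lower edge of the steel lip's inner face, at its middle: x = +22, z = 0 mm in the scraper's frame. The lip is 8 mm thick (x = +22 to +30 mm), 150 mm wide and closes the scraper's back down to the underside.
- chip1: Loose wood chip 38 x 26 x 14 mm, about 11 g, lying flat on the panel, at or partly under the beam's near side; origin at the centre of its underside. All chips lie within x = -83 to +52 mm and y = -63 to +63 mm in the stand's frame.
- chip2: Loose wood chip 34 x 28 x 12 mm, about 11 g, lying flat on the panel, at or partly under the beam's near side; origin at the centre of its underside. All chips lie within x = -83 to +52 mm and y = -63 to +63 mm in the stand's frame.
- chip3: Loose wood chip 36 x 24 x 14 mm, about 11 g, lying flat on the panel, nearer the tray; origin at the centre of its underside. All chips lie within x = -83 to +52 mm and y = -63 to +63 mm in the stand's frame.
- chip4: Loose wood chip 30 x 28 x 13 mm, about 11 g, lying flat on the panel, nearer the tray; origin at the centre of its underside. All chips lie within x = -83 to +52 mm and y = -63 to +63 mm in the stand's frame.
- glue_bottle: Bystander: yellow glue bottle, 60 mm diameter, 170 mm tall, on the bench on the other side of the panel from the scraper (left and right vary). Origin at the centre of its base. Leave it alone.
- tub: Bystander: open red tub, 130 mm diameter, 140 mm tall; origin at the centre of its base. Leave it alone.
- tape_measure: Bystander: black tape measure 65 x 38 x 62 mm; origin at the centre of its base. Leave it alone.
Not all that is in view belongs to the job. Leave any orange look-alike of the scraper alone.

How it is judged (in metres and radians):
On the way, in this order (a step that is already met when the one before it is completed fails the run):
1. the scraper stands on the panel with its lip behind all four chips, pressed down with more than 6 N (contact force between scraper and panel above 6 N and x of scraper_lip in the frame of stand above 0.02 m and x of each of chip1, chip2, chip3, chip4 in the frame of scraper below 0.022 m), for 0.2 s.
2. still pressed down with more than 6 N while the lip's inner face passes the middle of the panel (x = 0 to -60 mm in the stand's frame) (contact force between scraper and panel above 6 N and x of scraper_lip in the frame of stand between -0.06 and 0 m), for 0.2 s.
3. still pressed down with more than 6 N while the lip's inner face is within 25 mm of the panel's near edge (contact force between scraper and panel above 6 N and x of scraper_lip in the frame of stand between -0.116 and -0.09 m), for 0.15 s.
At the end, for the whole second after the job is handed in: All four chips lie at rest in the tray (origins within its walls, less than 40 mm above its underside), and the scraper stands released on the bench top, upright within 0.08 rad, at rest, its origin more than 200 mm to the left or right of the stand's middle line (x of chip1 in the frame of tray between -0.067 and 0.067 m and y of chip1 in the frame of tray between -0.122 and 0.122 m and z of each of chip1, chip2, chip3, chip4 in the frame of tray below 0.04 m and linear speed of each of chip1, chip2, chip3, chip4, scraper below 0.02 m/s and x of chip2 in the frame of tray between -0.067 and 0.067 m and y of chip2 in the frame of tray between -0.122 and 0.122 m and x of chip3 in the frame of tray between -0.067 and 0.067 m and y of chip3 in the frame of tray between -0.122 and 0.122 m and x of chip4 in the frame of tray between -0.067 and 0.067 m and y of chip4 in the frame of tray between -0.122 and 0.122 m and height (world z) of scraper below 0.006 m and angle between scraper's own z axis and vertical below 0.08 rad and (y of scraper in the frame of stand above 0.2 m or y of scraper in the frame of stand below -0.2 m)); the robot touches nothing.
It fails at once if the scraper pressed on the panel with more than 20 N (contact force between scraper and panel above 20 N).
It fails at once if a chip touched by the robot itself (more than 0.5 N) (contact force between any of the fingers, the arm and chip1 above 0.5 N or contact force between any of the fingers, the arm and chip2 above 0.5 N or contact force between any of the fingers, the arm and chip3 above 0.5 N or contact force between any of the fingers, the arm and chip4 above 0.5 N).
It fails at once if the beam pushed with more than 8 N (contact force between any of the fingers, the arm, scraper and beam above 8 N).
It fails at once if a bystander moved by more than 20 mm (distance of any of glue_bottle, tub, tape_measure from where it was at the start of the episode above 0.02 m).
It also fails if it takes over 72 s, if anything falls off the work surface, if the arm or the gripper's body presses on something with over 40 N, if the wrist force passes 120 N, or if a joint passes its speed limit or range.

## Working session

There is one attempt and no reset: what is moved stays moved. The work goes in short steps, Python scripts to look and compute and a tool call to move; the robot and the scene stay as the last step left them, time stands still between calls to the robot, and variables do not carry over. Pictures are saved under pics/ and viewed, at most 10 in all, crops included, and the job is handed in when it is done.

Besides the shell and the picture viewer there is one more tool, called in YAML: its name, and indented under it one key for each argument. servo_tool: Moves the arm, as the interface text tells. Its arguments: {"type":"object","properties":{"rows":{"type":"array"},"squeeze":{"type":"number"}},"required":["rows"]}

```bash
mkdir -p pics; ls; cat > h.py <<'E'
from workcell import *
import numpy as np, cv2
from scipy.spatial.transform import Rotation as R
def cloud(name):
    im,d=camera(name); k=camera_info(name); T=np.array(k['cam_to_world'])
    v,u=np.mgrid[:480,:640]
    x=(u-k['cx'])/k['fx']*d; y=(v-k['cy'])/k['fy']*d
    P=np.stack([x,-y,-d],-1)@T[:3,:3].T+T[:3,3]
    P[d==0]=np.nan
    return im,P
E
python3 - <<'E'
from h import *
o=get_obs(); print({k:np.round(v,3) for k,v in o.items()})
for n in ('scene','top'):
    im,P=cloud(n); cv2.imwrite(f'pics/{n}0.png',im[...,::-1]); np.savez(f'{n}0.npz',im=im,P=P)
    k=camera_info(n); print({a:np.round(b,3) for a,b in k.items()})
E
```

```text
pics
{'time': np.float64(0.0), 'q': array([68.527,  5.011, 10.036, 95.099, -0.   , 90.   ]), 'qd': array([ 0.003,  0.024,  0.037, -0.049,  0.036, -0.021]), 'joint_efforts': array([ 3.0000e-03, -5.2039e+01,  4.6480e+01,  1.6000e-02,  0.0000e+00,
        0.0000e+00]), 'ee_pos': array([0.201, 0.512, 0.253]), 'tcp_rot': array([-179.926,    0.   ,  158.526]), 'wrist_force': array([ 0.015, -0.231, -0.8  ]), 'torque': array([ 0.012, -0.023,  0.007]), 'grasp_force': np.float64(0.0), 'opening': np.float64(0.086)}
{'fx': np.float64(476.789), 'fy': np.float64(476.789), 'cx': np.float64(321.899), 'cy': np.float64(232.863), 'cam_to_world': array([[ 0.153, -0.593,  0.79 ,  1.366],
       [ 0.988,  0.1  , -0.117, -0.2  ],
       [-0.01 ,  0.799,  0.602,  0.715],
       [ 0.   ,  0.   ,  0.   ,  1.   ]])}
{'fx': np.float64(510.772), 'fy': np.float64(510.772), 'cx': np.float64(311.686), 'cy': np.float64(246.747), 'cam_to_world': array([[-5.800e-02,  9.780e-01, -2.000e-01,  3.110e-01],
       [-9.980e-01, -5.700e-02,  1.300e-02, -5.800e-02],
       [ 1.000e-03,  2.010e-01,  9.800e-01,  1.256e+00],
       [ 0.000e+00,  0.000e+00,  0.000e+00,  1.000e+00]])}
```

View pics/scene0.png

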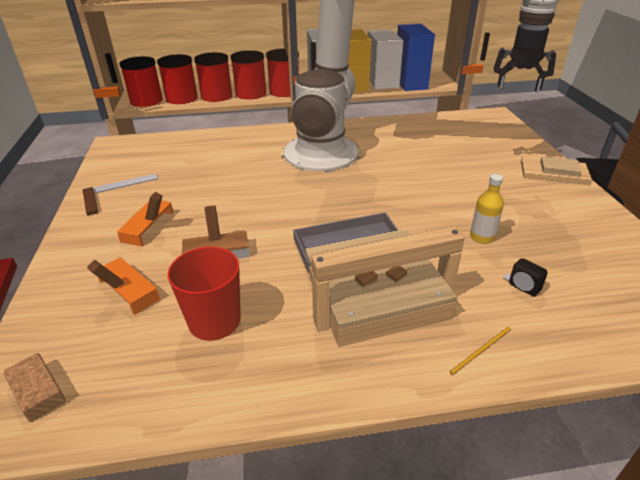

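View pics/top0.png

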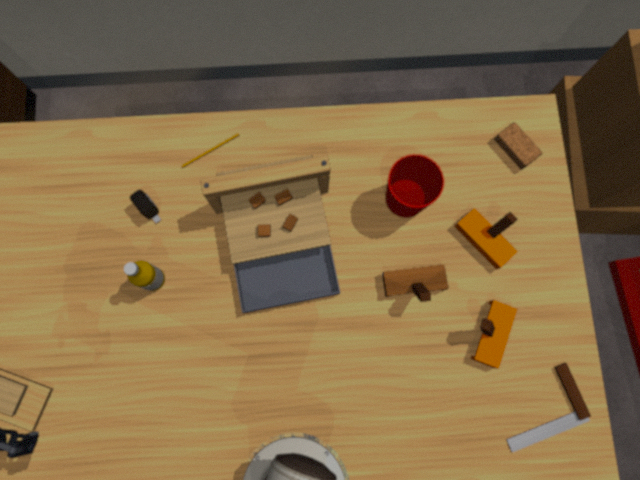

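The pull scraper could be confused with three things in the top view:
- the brown scraper with a grey lip at (415,281)
- an orange look-alike at (487,238)
- an orange look-alike at (494,333)

I choose the brown one. In the scene view it is at (215,243), behind the tub. The stand's beam runs (205,185)-(328,162), the tray is at (287,279), and the chips are at (257,200), (284,197), (264,230) and (290,223).

```bash
cat > m.py <<'E'
from h import *
D=np.load('top0.npz');im,P=D['im'],D['P']
def rect(m,lab):
    p=P[m][:,:2]; r=cv2.minAreaRect((p*1000).astype(np.float32)); b=cv2.boxPoints(r)
    print(lab,m.sum(),'c',np.round(r[0],1),'s',np.round(r[1],1),'a',round(r[2],1),'z',np.round(np.nanmedian(P[m][:,2])*1000,1)); return r
v,u=np.mgrid[:480,:640]; z=P[...,2]
def box(a,b,c,d): return (u>a)&(u<b)&(v>c)&(v<d)
def op(m): return cv2.morphologyEx(m.astype(np.uint8),cv2.MORPH_OPEN,np.ones((3,3)))>0
s=box(375,455,255,310)
zz=z[s&(z>.02)]; print(np.histogram(zz,bins=np.arange(.02,.12,.005)))
rect(op(s&(z>.028)&(z<.040)),'plate')
for a in (.045,.06,.075,.09):
    m=s&(z>a)&(z<a+.015); print('handle',a,m.sum(),np.round(np.nanmean(P[m],0)*1000,1))
g=box(195,345,150,320)
zz=z[g]; print(np.histogram(zz,bins=np.arange(-.005,.2,.005)))
E
python3 m.py; python3 - <<'E'
import cv2
a=cv2.imread('pics/top0.png')
cv2.imwrite('pics/crop1.png',cv2.resize(a[150:320,195:460],None,fx=3,fy=3,interpolation=2)[:, :])
E
```

```text
(array([  8, 107, 919, 398,  20,  10,  10,  17,  12,  12,   8,  19,   8,
        14,  11,  50,  58,  18,   0]), array([0.02 , 0.025, 0.03 , 0.035, 0.04 , 0.045, 0.05 , 0.055, 0.06 ,
       0.065, 0.07 , 0.075, 0.08 , 0.085, 0.09 , 0.095, 0.1  , 0.105,
       0.11 , 0.115]))
plate 1371 c [ 466.3 -318.6] s [ 60.4 150.2] a 3.4 z 33.5
handle 0.045 37 [ 447.8 -315.5   53.4]
handle 0.06 32 [ 441.  -316.2   66.8]
handle 0.075 41 [ 433.5 -315.2   81.8]
handle 0.09 119 [ 420.  -320.6   99.5]
(array([5030, 5302, 3290,  580,   44,   50,   88,  260,   78,   10,   32,
         54,  602, 4391, 1449,  223,  435,   51,   21,   12,   13,   16,
         20,   13,   15,   13,   19,   60,   84,   91,  103,   80,  103,
        398, 1587,  167,    0,    0,    0,    0]), array([-0.005,  0.   ,  0.005,  0.01 ,  0.015,  0.02 ,  0.025,  0.03 ,
        0.035,  0.04 ,  0.045,  0.05 ,  0.055,  0.06 ,  0.065,  0.07 ,
        0.075,  0.08 ,  0.085,  0.09 ,  0.095,  0.1  ,  0.105,  0.11 ,
        0.115,  0.12 ,  0.125,  0.13 ,  0.135,  0.14 ,  0.145,  0.15 ,
        0.155,  0.16 ,  0.165,  0.17 ,  0.175,  0.18 ,  0.185,  0.19 ,
        0.195]))
```

View pics/crop1.png

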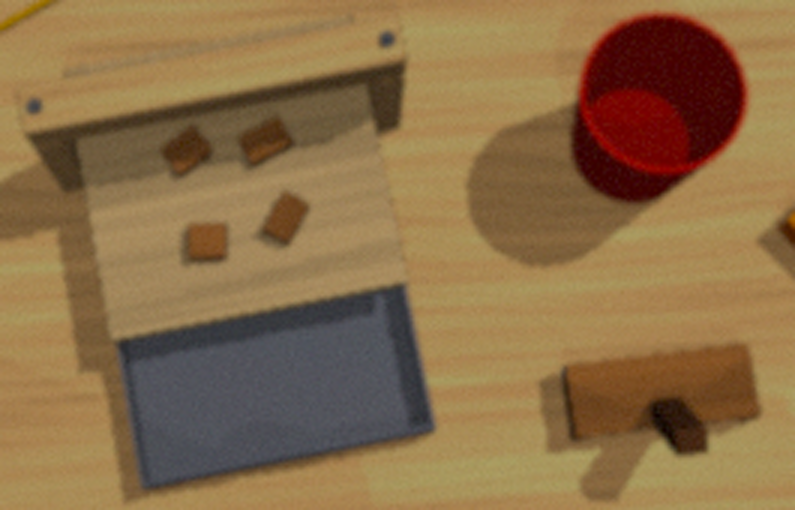

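The close crop confirms it: brown scraper, dark handle leaning towards the robot. Next I fit the stand and the chips.

```bash
cat >> m.py <<'E'
print('----')
zp=np.nanmedian(z[g&(z>.057)&(z<.072)])
rb=rect(op(g&(z>.155)&(z<.18)),'beam')
rp=rect(op(box(215,335,175,265)&(abs(z-zp)<.006)),'panel'); 
rt=rect((box(225,345,240,320)&(z>.025)&(z<.042)),'trayrim')
# colour chips
hsv=cv2.cvtColor(im,cv2.COLOR_RGB2HSV)
i=im.astype(int)
cm=box(235,312,185,245)&(i.sum(-1)<300)&(i[...,0]-i[...,2]>35)
n,l,st,c=cv2.connectedComponentsWithStats(cm.astype(np.uint8))
for j in range(1,n):
    if st[j,4]>30: rect((l==j),f'chip {c[j].round()}')
E
python3 m.py|sed -n '/----/,$p'
```

```text
----
beam 2232 c [705.5  22.9] s [ 40.  291.3] a 8.0 z 166.9
panel 5960 c [627.8  12.1] s [170.9 240.2] a 8.0 z 63.1
trayrim 389 c [487.5  -7.9] s [119.5 240.6] a 8.4 z 32.7
chip [269. 195.] 1357 c [690.4  13.7] s [ 45.3 190.8] a 13.3 z 65.0
chip [289. 223.] 194 c [614.6 -22.2] s [27.9 41. ] a 60.3 z 76.4
chip [263. 231.] 190 c [594.9  38.7] s [20.9 43.1] a 25.0 z 75.3
```

The stand fit agrees across beam, panel and tray: origin (657,16) mm, yaw 8.0°, raised 3 mm. So the panel top is at z = 63 mm. The first move turns the tool to the scraper's yaw (about 183.6° world).

servo_tool:
  rows:
    - {"offset": [0,0,0],"yaw": -0.05,"claw": 0}
    - {"offset": [0,0,0],"yaw": -0.1,"claw": 0}
    - {"offset": [0,0,0],"yaw": -0.139,"claw": 0}
    - {"offset": [0,0,0],"yaw": -0.139,"claw": 0}
  squeeze: 120

```text
time: 0.6
ee_pos: [0.2013, 0.5117, 0.2529]
tcp_rot: [-180.0, -0.0, -176.5]
wrist_force: [-0.3, -0.4, -1.0]
opening: 0.0852
grasp_force: 0.0
```

```bash
cat > c.py <<'E'
from h import *
D=np.load('top0.npz');im,P=D['im'],D['P'];i=im.astype(float)
S=np.array([657.,16.]); a=np.radians(8); M=np.array([[np.cos(a),np.sin(a)],[-np.sin(a),np.cos(a)]])
v,u=np.mgrid[:480,:640]
L=(P[...,:2]*1000-S)@M.T; z=P[...,2]*1000
rat=i[...,0]/(i[...,2]+1)
m=(abs(L[...,0])<100)&(abs(L[...,1])<100)&(z>55)&(z<90)
print(np.percentile(rat[m],[10,50,80,90,95,99]))
cm=m&(rat>np.median(rat[m])*1.35)
n,l,st,c=cv2.connectedComponentsWithStats(cm.astype(np.uint8))
k=camera_info('top');T=np.array(k['cam_to_world'])
for j in range(1,n):
    if st[j,4]>40:
        q=l==j; vv,uu=np.nonzero(q)  # reproject onto z=76
        d=np.stack([(uu-k['cx'])/k['fx'],-(vv-k['cy'])/k['fy'],-np.ones(len(uu))],-1)@T[:3,:3].T
        w=T[:3,3]+d*((.076-T[2,3])/d[:,2])[:,None]
        p=(w[:,:2]*1000-S)@M.T; r=cv2.minAreaRect(p.astype(np.float32))
        print(c[j].round(),st[j,4],'stand c',np.round(r[0],1),'s',np.round(r[1],1),'x',p[:,0].min().round(),p[:,0].max().round(),'y',p[:,1].min().round(),p[:,1].max().round(),'z',np.median(z[q]).round(1))
o=get_obs(); print(o['time'],o['q'].round(1),o['ee_pos'].round(4),o['tcp_rot'].round(2))
E
python3 c.py
```

```text
[1.72164948 1.77777778 1.85185185 2.64126984 3.38632479 4.30382609]
[283. 197.] 154 stand c [ 18.7 -29.9] s [26.5 37.3] x 1.0 34.0 y -49.0 -11.0 z 77.2
[257. 200.] 146 stand c [22.3 33.4] s [28.4 33. ] x 6.0 41.0 y 15.0 52.0 z 75.0
[290. 222.] 131 stand c [-47.5 -33.8] s [22.6 34.9] x -66.0 -30.0 y -51.0 -16.0 z 77.0
[263. 230.] 133 stand c [-55.1  30.8] s [26.1 27. ] x -69.0 -40.0 y 16.0 46.0 z 76.6
0.6 [68.5  5.  10.1 95.1 -0.  65. ] [0.2013 0.5117 0.2529] [-1.7996e+02 -1.0000e-02 -1.7650e+02]
```

Chips, stand frame: far edge at most x = 41 mm, y from -51 to +52 mm. So the lip goes to about x = 57, y = 0. Now I move above the handle at about (427,-321) mm.

servo_tool:
  rows:
    - {"offset": [-0.1,-0.47,0],"yaw": 0,"claw": 0}
    - {"offset": [-0.194,-0.94,0],"yaw": 0,"claw": 0}

```text
time: 0.85
ee_pos: [0.2265, 0.4182, 0.2527]
tcp_rot: [-179.9, -0.0, -176.6]
wrist_force: [0.3, -0.2, 0.7]
opening: 0.0858
grasp_force: 0.0
```

servo_tool:
  rows:
    - {"offset": [-0.1,-0.47,0],"yaw": 0,"claw": 0}
    - {"offset": [-0.194,-0.94,0],"yaw": 0,"claw": 0}

```text
time: 1.1
ee_pos: [0.2518, 0.3251, 0.2531]
tcp_rot: [-180.0, 0.0, -176.6]
wrist_force: [0.2, 0.3, 0.6]
opening: 0.0854
grasp_force: 0.0
```

servo_tool:
  rows:
    - {"offset": [-0.1,-0.47,0],"yaw": 0,"claw": 0}
    - {"offset": [-0.194,-0.94,0],"yaw": 0,"claw": 0}

```text
time: 1.35
ee_pos: [0.2769, 0.2325, 0.2532]
tcp_rot: [180.0, 0.0, -176.6]
wrist_force: [0.4, 0.8, 0.7]
opening: 0.0855
grasp_force: 0.0
```

servo_tool:
  rows:
    - {"offset": [-0.1,-0.47,0],"yaw": 0,"claw": 0}
    - {"offset": [-0.194,-0.94,0],"yaw": 0,"claw": 0}

```text
time: 1.6
ee_pos: [0.3021, 0.1399, 0.2533]
tcp_rot: [180.0, 0.0, -176.6]
wrist_force: [0.7, 0.4, -0.7]
opening: 0.0853
grasp_force: 0.0
```

servo_tool:
  rows:
    - {"offset": [-0.1,-0.47,0],"yaw": 0,"claw": 0}
    - {"offset": [-0.194,-0.94,0],"yaw": 0,"claw": 0}

```text
time: 1.85
ee_pos: [0.3273, 0.0472, 0.2533]
tcp_rot: [180.0, 0.0, -176.6]
wrist_force: [0.8, 0.9, -0.2]
opening: 0.0853
grasp_force: 0.0
```

servo_tool:
  rows:
    - {"offset": [-0.1,-0.47,0],"yaw": 0,"claw": 0}
    - {"offset": [-0.194,-0.94,0],"yaw": 0,"claw": 0}

```text
time: 2.1
ee_pos: [0.3525, -0.0456, 0.2533]
tcp_rot: [-180.0, 0.0, -176.7]
wrist_force: [-0.0, 1.3, -0.3]
opening: 0.0853
grasp_force: 0.0
```

servo_tool:
  rows:
    - {"offset": [-0.1,-0.47,0],"yaw": 0,"claw": 0}
    - {"offset": [-0.194,-0.94,0],"yaw": 0,"claw": 0}

```text
time: 2.35
ee_pos: [0.3776, -0.1383, 0.2533]
tcp_rot: [-180.0, 0.0, -176.7]
wrist_force: [0.9, 0.8, -0.3]
opening: 0.0853
grasp_force: 0.0
```

servo_tool:
  rows:
    - {"offset": [-0.1,-0.47,0],"yaw": 0,"claw": 0}
    - {"offset": [-0.194,-0.94,0],"yaw": 0,"claw": 0}

```text
time: 2.6
ee_pos: [0.4028, -0.2309, 0.2532]
tcp_rot: [180.0, 0.0, -176.7]
wrist_force: [-0.1, -0.2, 0.7]
opening: 0.0851
grasp_force: 0.0
```

servo_tool:
  rows:
    - {"offset": [-0.1,-0.46,0],"yaw": 0,"claw": 0}
    - {"offset": [-0.194,-0.92,0],"yaw": 0,"claw": 0}
    - {"offset": [-0.194,-0.92,0],"yaw": 0,"claw": 0}
    - {"offset": [-0.194,-0.92,0],"yaw": 0,"claw": 0}

```text
time: 3.1
ee_pos: [0.4276, -0.3195, 0.253]
tcp_rot: [180.0, -0.0, -176.6]
wrist_force: [-0.8, -0.6, -0.2]
opening: 0.0856
grasp_force: 0.0
```

```bash
python3 - <<'E'
from h import *
o=get_obs(); print(o['time'],o['q'].round(1),o['ee_pos'].round(4),o['tcp_rot'].round(2),o['wrist_force'].round(2))
e=o['ee_pos']*1000;y=np.radians(o['tcp_rot'][2]);d=np.array([427,-321])-e[:2]
print('tool x,y mm',d@[np.cos(y),np.sin(y)],d@[np.sin(y),-np.cos(y)])
im,P=cloud('top'); cv2.imwrite('pics/t1.png',cv2.resize(im[190:370,340:540,::-1],None,fx=3,fy=3))
E
```

```text
3.1 [-36.8   2.8   7.7  95.    0.  -40.2] [ 0.4276 -0.3195  0.253 ] [ 1.7996e+02 -4.0000e-02 -1.7658e+02] [-0.78 -0.65 -0.16]
tool x,y mm 0.6777039962785149 -1.422269382356662
```

View pics/t1.png

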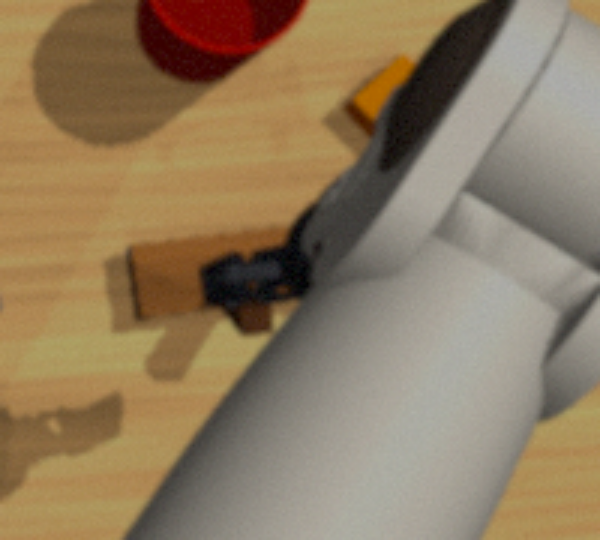

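The gripper is above the brown handle, clear of the tub and the orange pieces. I descend and grip.

servo_tool:
  rows:
    - {"offset": [0,-0.014,0.5],"yaw": 0,"claw": 0}
    - {"offset": [0,-0.014,1.0],"yaw": 0,"claw": 0}

```text
time: 3.4
ee_pos: [0.4282, -0.3204, 0.1531]
tcp_rot: [-179.9, 0.1, -176.4]
wrist_force: [-0.4, -1.0, -0.1]
opening: 0.0854
grasp_force: 0.0
```

servo_tool:
  rows:
    - {"offset": [0,0,0.35],"yaw": 0,"claw": 0}
    - {"offset": [0,0,0.7],"yaw": 0,"claw": 0}
    - {"offset": [0,0,0.7],"yaw": 0,"claw": 0}
    - {"offset": [0,0,0.7],"yaw": 0,"claw": 0}

```text
time: 3.9
ee_pos: [0.4285, -0.321, 0.0852]
tcp_rot: [-179.9, 0.1, -176.4]
wrist_force: [0.7, 0.3, 0.2]
opening: 0.0854
grasp_force: 0.0
```

servo_tool:
  rows:
    - {"offset": [0,0,0],"yaw": 0,"claw": 0.5}
    - {"offset": [0,0,0],"yaw": 0,"claw": 1}
    - {"offset": [0,0,0],"yaw": 0,"claw": 1}
    - {"offset": [0,0,0],"yaw": 0,"claw": 1}
    - {"offset": [0,0,0],"yaw": 0,"claw": 1}
    - {"offset": [0,0,0],"yaw": 0,"claw": 1}
    - {"offset": [0,0,0],"yaw": 0,"claw": 1}
    - {"offset": [0,0,0],"yaw": 0,"claw": 1}
  squeeze: 120

```text
time: 4.9
ee_pos: [0.428, -0.3214, 0.084]
tcp_rot: [-180.0, 0.0, -176.5]
wrist_force: [-2.0, 0.3, 6.0]
opening: 0.0245
grasp_force: 117.7
```

```bash
python3 - <<'E'
from h import *
for _ in range(3):
    o=get_obs(); print(o['time'],o['q'].round(1),o['ee_pos'].round(4),o['tcp_rot'].round(2),o['wrist_force'].round(2),o['torque'].round(2),o['opening'],o['grasp_force']); camera('top')
E
```

```text
4.9 [-36.9   3.1 -10.7  76.2  -0.  -40.4] [ 0.428  -0.3214  0.084 ] [-1.7996e+02  3.0000e-02 -1.7647e+02] [-2.05  0.29  5.95] [ 0.05  0.3  -0.04] 0.024513421728303977 117.73944139480591
4.95 [-36.9   3.1 -10.7  76.2  -0.  -40.4] [ 0.428  -0.3214  0.0839] [-1.7997e+02  3.0000e-02 -1.7647e+02] [-2.23  1.26  5.96] [ 0.08  0.38 -0.01] 0.02457191081118061 117.74086475372314
5.0 [-36.9   3.1 -10.7  76.2  -0.  -40.4] [ 0.428  -0.3214  0.0839] [-1.7997e+02  3.0000e-02 -1.7646e+02] [-2.49  0.08  5.86] [ 0.09  0.32 -0.03] 0.024679958738594788 117.74014234542847
```

Gripped (117 N, opening 24.5 mm). I lift, square up to the stand's yaw and carry it in front of the panel.

servo_tool:
  rows:
    - {"offset": [0,0,-0.1],"yaw": 0,"claw": 1}
    - {"offset": [0,0,-0.4],"yaw": 0,"claw": 1}
    - {"offset": [0,0,-0.7],"yaw": -0.012,"claw": 1}
    - {"offset": [0,0,-1.0],"yaw": -0.025,"claw": 1}
    - {"offset": [0,0,-1.0],"yaw": -0.025,"claw": 1}
    - {"offset": [0,0,-1.0],"yaw": -0.025,"claw": 1}

```text
time: 5.8
ee_pos: [0.4277, -0.321, 0.1824]
tcp_rot: [180.0, -0.0, -172.0]
wrist_force: [0.5, 1.0, -1.4]
opening: 0.0248
grasp_force: 117.8
```

servo_tool:
  rows:
    - {"offset": [-0.1,0.25,-0.1],"yaw": 0,"claw": 1}
    - {"offset": [-0.2,0.5,-0.16],"yaw": 0,"claw": 1}
    - {"offset": [-0.3,0.75,-0.16],"yaw": 0,"claw": 1}
    - {"offset": [-0.41,1.0,-0.16],"yaw": 0,"claw": 1}

```text
time: 6.3
ee_pos: [0.4541, -0.2154, 0.1978]
tcp_rot: [179.9, -0.1, -172.0]
wrist_force: [-0.5, 0.8, -1.9]
opening: 0.0246
grasp_force: 117.8
```

servo_tool:
  rows:
    - {"offset": [-0.1,0.25,0],"yaw": 0,"claw": 1}
    - {"offset": [-0.2,0.5,0],"yaw": 0,"claw": 1}
    - {"offset": [-0.3,0.75,0],"yaw": 0,"claw": 1}
    - {"offset": [-0.41,1.0,0],"yaw": 0,"claw": 1}

```text
time: 6.8
ee_pos: [0.4807, -0.1107, 0.1978]
tcp_rot: [180.0, -0.1, -172.0]
wrist_force: [-0.0, 0.4, -0.8]
opening: 0.0245
grasp_force: 117.8
```

servo_tool:
  rows:
    - {"offset": [-0.1,0.25,0],"yaw": 0,"claw": 1}
    - {"offset": [-0.2,0.5,0],"yaw": 0,"claw": 1}
    - {"offset": [-0.3,0.75,0],"yaw": 0,"claw": 1}
    - {"offset": [-0.41,1.0,0],"yaw": 0,"claw": 1}
    - {"offset": [-0.41,1.0,0],"yaw": 0,"claw": 1}
    - {"offset": [-0.41,1.0,0],"yaw": 0,"claw": 1}

```text
time: 7.55
ee_pos: [0.5072, -0.0072, 0.1983]
tcp_rot: [180.0, -0.1, -172.0]
wrist_force: [0.0, -0.3, -2.3]
opening: 0.0246
grasp_force: 118.0
```

```bash
cat > st.py <<'E'
from h import *
def st():
    o=get_obs(); e=o['ee_pos']*1000; a=np.radians(8); d=e[:2]-[657,16]
    print('t',o['time'],'q',o['q'].round(0),'stand x',round(d@[np.cos(a),np.sin(a)],1),'y',round(d@[-np.sin(a),np.cos(a)],1),'z',e[2].round(1),'rot',o['tcp_rot'].round(2),'F',o['wrist_force'].round(2),'M',o['torque'].round(2),o['grasp_force'].round(0))
E
python3 - <<'E'
from st import *
for n in ('scene','top'):
    st(); im,P=cloud(n); cv2.imwrite(f'pics/{n}2.png',im[...,::-1]); np.savez(f'{n}2.npz',im=im,P=P)
E
```

```text
Traceback (most recent call last):
  File "st.py", line 4, in st
    print('t',o['time'],'q',o['q'].round(0),'stand x',round(d@[np.cos(a),np.sin(a)],1),'y',round(d@[-np.sin(a),np.cos(a)],1),'z',e[2].round(1),'rot',o['tcp_rot'].round(2),'F',o['wrist_force'].round(2),'M',o['torque'].round(2),o['grasp_force'].round(0))
                                                                                                                                                                                                                                  ^^^^^^^^^^^^^^^^^^^^^^
AttributeError: 'float' object has no attribute 'round'
```

```bash
sed -i "s/,o\['grasp_force'\].round(0)//" st.py
python3 - <<'E'
from st import *
F=[]
for n in ('scene','top'):
    st(); im,P=cloud(n); cv2.imwrite(f'pics/{n}2.png',im[...,::-1]); np.savez(f'{n}2.npz',im=im,P=P)
    a=np.radians(8); M=np.array([[np.cos(a),np.sin(a),0],[-np.sin(a),np.cos(a),0],[0,0,1]])
    L=(P*1000-[657,16,0])@M.T
    # scraper expected: TCP stand ~ -150 -> origin x~-112, plate top z ~ 198-84+34=148
    m=(abs(L[...,0]+112)<45)&(abs(L[...,1])<85)&(abs(L[...,2]-148)<8)&(abs(L[...,1])>20)
    p=L[m]; 
    if len(p)>100:
        A=np.c_[p[:,:2],np.ones(len(p))]
        for _ in range(3):
            c,*_r=np.linalg.lstsq(A,p[:,2],rcond=None); r=p[:,2]-A@c; k=abs(r)<3; A,p=A[k],p[k]
        print(n,len(p),'slope deg x,y',np.degrees(c[:2]).round(2),'z',np.median(p[:,2]).round(1),'x',p[:,0].min().round(1),p[:,0].max().round(1),'y',p[:,1].min().round(1),p[:,1].max().round(1), cv2.minAreaRect(p[:,:2].astype(np.float32)))
E
```

```text
t 7.55 q [-1. -2. -3. 89. -0. -9.] stand x -151.5 y -2.1 z 198.3 rot [ 1.8000e+02 -1.0000e-01 -1.7195e+02] F [ 0.03 -0.3  -2.32] M [-0.    0.08  0.01]
scene 860 slope deg x,y [-0.77  0.13] z 148.5 x -146.5 -82.3 y -78.1 72.4 ((-114.31440734863281, -2.9618453979492188), (150.53738403320312, 63.5291748046875), 89.56414031982422)
t 7.6 q [-1. -2. -3. 89. -0. -9.] stand x -151.5 y -2.4 z 198.6 rot [-1.8000e+02 -7.0000e-02 -1.7198e+02] F [ 0.43  0.25 -1.01] M [0.01 0.02 0.04]
top 104 slope deg x,y [ 1.2  -0.02] z 148.5 x -143.6 -83.6 y -77.1 -58.2 ((-113.62257385253906, -67.64403533935547), (59.96677780151367, 18.885297775268555), 0.030999477952718735)
```

View pics/scene2.png

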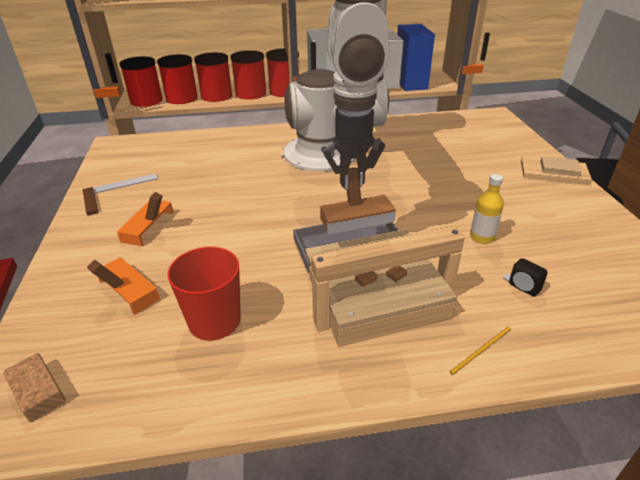

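The scene view shows the scraper held level in front of the stand at about (358,215). The depth gives a lip at TCP x + 60 mm and an underside at TCP z − 84 mm. I lower to 20 mm above the panel and reach in under the beam.

servo_tool:
  rows:
    - {"offset": [0,0.023,0.15],"yaw": 0,"claw": 1}
    - {"offset": [0,0.023,0.31],"yaw": 0,"claw": 1}
    - {"offset": [0,0.023,0.31],"yaw": 0,"claw": 1}

```text
time: 8.02
ee_pos: [0.5064, -0.0047, 0.1661]
tcp_rot: [180.0, -0.2, -172.0]
wrist_force: [-0.0, 0.1, -0.9]
opening: 0.0248
grasp_force: 118.0
```

servo_tool:
  rows:
    - {"offset": [-0.25,0,0],"yaw": 0,"claw": 1}
    - {"offset": [-0.5,0,0],"yaw": 0,"claw": 1}
    - {"offset": [-0.75,0,0],"yaw": 0,"claw": 1}
    - {"offset": [-0.95,0,0],"yaw": 0,"claw": 1}
    - {"offset": [-0.95,0,0],"yaw": 0,"claw": 1}

```text
time: 8.65
ee_pos: [0.602, 0.0088, 0.1677]
tcp_rot: [180.0, -0.0, -171.9]
wrist_force: [-0.1, 0.1, -1.5]
opening: 0.0246
grasp_force: 118.0
```

```bash
python3 -c "
from st import *
st();camera('top');st()"
```

```text
t 8.65 q [ 1. 11.  8. 86. -0. -7.] stand x -55.4 y 0.5 z 167.7 rot [ 1.8000e+02 -4.0000e-02 -1.7194e+02] F [-0.11  0.12 -1.52] M [0.01 0.1  0.02]
t 8.7 q [ 1. 11.  8. 86. -0. -7.] stand x -56.2 y 0.5 z 167.9 rot [ 1.8000e+02 -5.0000e-02 -1.7195e+02] F [-1.22 -0.34 -1.42] M [-0.01  0.04 -0.03]
```

servo_tool:
  rows:
    - {"offset": [-0.17,0,0],"yaw": 0,"claw": 1}
    - {"offset": [-0.34,0,0],"yaw": 0,"claw": 1}
    - {"offset": [-0.515,0,0],"yaw": 0,"claw": 1}
    - {"offset": [-0.515,0,0],"yaw": 0,"claw": 1}
    - {"offset": [-0.515,0,0],"yaw": 0,"claw": 1}

```text
time: 9.32
ee_pos: [0.6516, 0.0157, 0.1685]
tcp_rot: [-180.0, -0.0, -172.0]
wrist_force: [-0.1, 0.6, -0.8]
opening: 0.0247
grasp_force: 118.0
```

servo_tool:
  rows:
    - {"offset": [0,0,0.08],"yaw": 0,"claw": 1}
    - {"offset": [0,0,0.16],"yaw": 0,"claw": 1}
    - {"offset": [0,0,0.16],"yaw": 0,"claw": 1}
    - {"offset": [0,0,0.16],"yaw": 0,"claw": 1}

```text
time: 9.82
ee_pos: [0.6523, 0.0159, 0.1523]
tcp_rot: [180.0, -0.0, -172.0]
wrist_force: [-0.0, -1.5, -0.8]
opening: 0.0245
grasp_force: 118.0
```

```bash
python3 -c "
from st import *
st();im,P=cloud('scene');st()
cv2.imwrite('pics/s3.png',cv2.resize(im[180:360,280:500,::-1],None,fx=3,fy=3))
cv2.imwrite('pics/s3.png',cv2.resize(im[180:360,280:500,::-1],None,fx=3,fy=3))"
```

```text
t 9.825 q [ 1. 18. 15. 86.  0. -7.] stand x -4.6 y 0.5 z 152.3 rot [ 180.     -0.   -171.95] F [-0.04 -1.5  -0.82] M [-0.04  0.08 -0.03]
t 9.875 q [ 1. 18. 15. 86.  0. -7.] stand x -4.5 y 0.5 z 152.5 rot [-1.8000e+02  2.0000e-02 -1.7196e+02] F [-1.2  0.6 -1.9] M [-0.01  0.01 -0.07]
```

View pics/s3.png

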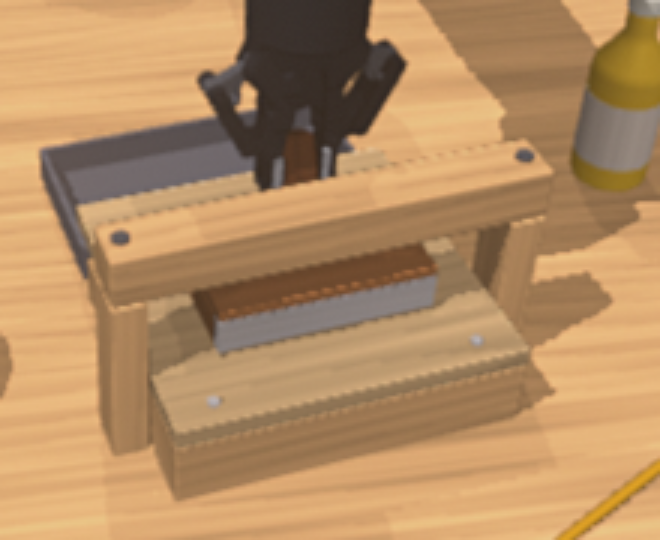

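The crop shows the lip under the beam, at about (320,315) in the crop, with no chip behind it and free of the beam. I descend gently to find contact.

servo_tool:
  rows:
    - {"offset": [0,0,0.015],"yaw": 0,"claw": 1}
    - {"offset": [0,0,0.03],"yaw": 0,"claw": 1}
    - {"offset": [0,0,0.03],"yaw": 0,"claw": 1}

```text
time: 10.25
ee_pos: [0.6524, 0.0159, 0.1491]
tcp_rot: [180.0, -0.0, -172.0]
wrist_force: [-0.2, -1.5, -0.6]
opening: 0.0247
grasp_force: 118.0
```

servo_tool:
  rows:
    - {"offset": [0,0,0.007],"yaw": 0,"claw": 1}
    - {"offset": [0,0,0.007],"yaw": 0,"claw": 1}

```text
time: 10.5
ee_pos: [0.6524, 0.0159, 0.1485]
tcp_rot: [180.0, -0.0, -172.0]
wrist_force: [0.7, 0.7, -1.8]
opening: 0.0243
grasp_force: 118.0
```

servo_tool:
  rows:
    - {"offset": [0,0,0.007],"yaw": 0,"claw": 1}
    - {"offset": [0,0,0.007],"yaw": 0,"claw": 1}

```text
time: 10.75
ee_pos: [0.6524, 0.0158, 0.1478]
tcp_rot: [-180.0, -0.0, -172.0]
wrist_force: [-0.1, 0.0, -0.7]
opening: 0.0246
grasp_force: 118.0
```

```bash
python3 -c "
from st import *
st();camera('scene');st()"
```

```text
t 10.75 q [ 1. 18. 14. 86. -0. -7.] stand x -4.6 y 0.5 z 147.8 rot [-180.     -0.   -171.96] F [-0.07  0.04 -0.74] M [ 0.07  0.04 -0.02]
t 10.8 q [ 1. 18. 14. 86.  0. -7.] stand x -4.6 y 0.5 z 147.9 rot [ 180.     -0.   -171.96] F [ 0.39  0.08 -2.2 ] M [ 0.03  0.03 -0.03]
```

servo_tool:
  rows:
    - {"offset": [0,0,0.005],"yaw": 0,"claw": 1}
    - {"offset": [0,0,0.005],"yaw": 0,"claw": 1}

```text
time: 11.05
ee_pos: [0.6525, 0.0159, 0.1475]
tcp_rot: [-180.0, 0.0, -172.0]
wrist_force: [-0.4, -0.2, -0.9]
opening: 0.0248
grasp_force: 118.4
```

servo_tool:
  rows:
    - {"offset": [0,0,0.004],"yaw": 0,"claw": 1}
    - {"offset": [0,0,0.004],"yaw": 0,"claw": 1}

```text
time: 11.3
ee_pos: [0.6525, 0.0159, 0.1474]
tcp_rot: [-180.0, 0.0, -172.0]
wrist_force: [-1.3, -0.2, 2.2]
opening: 0.0246
grasp_force: 118.4
```

servo_tool:
  rows:
    - {"offset": [0,0,0.003],"yaw": 0,"claw": 1}
    - {"offset": [0,0,0.003],"yaw": 0,"claw": 1}

```text
time: 11.55
ee_pos: [0.6524, 0.0159, 0.1472]
tcp_rot: [-180.0, 0.0, -172.0]
wrist_force: [-3.2, -0.9, 5.1]
opening: 0.0244
grasp_force: 118.5
```

servo_tool:
  rows:
    - {"offset": [0,0,0.002],"yaw": 0,"claw": 1}
    - {"offset": [0,0,0.002],"yaw": 0,"claw": 1}

```text
time: 11.8
ee_pos: [0.6524, 0.0158, 0.1471]
tcp_rot: [-180.0, 0.0, -172.0]
wrist_force: [-3.2, -0.6, 6.0]
opening: 0.0247
grasp_force: 118.6
```

```bash
python3 -c "
from st import *
st();camera('scene');st();camera('scene');st()"
```

```text
t 11.8 q [ 1. 18. 14. 86. -0. -7.] stand x -4.6 y 0.5 z 147.1 rot [-1.8000e+02  3.0000e-02 -1.7196e+02] F [-3.23 -0.65  6.02] M [-0.01  0.62  0.06]
t 11.85 q [ 1. 18. 14. 86.  0. -7.] stand x -4.5 y 0.5 z 147.1 rot [-1.8000e+02  3.0000e-02 -1.7196e+02] F [-2.42 -0.83  6.05] M [-0.07  0.57  0.04]
t 11.9 q [ 1. 18. 14. 86.  0. -7.] stand x -4.6 y 0.5 z 147.1 rot [-1.8000e+02  3.0000e-02 -1.7196e+02] F [-4.08  1.07  6.23] M [-0.1   0.56 -0.03]
```

Contact found; about 7.5 N net (baseline −1.4). I top it up to about 10 N and start pulling in small steps, following the panel down.

servo_tool:
  rows:
    - {"offset": [0,0,0.002],"yaw": 0,"claw": 1}
    - {"offset": [0,0,0.002],"yaw": 0,"claw": 1}
    - {"offset": [0,0,0.002],"yaw": 0,"claw": 1}

```text
time: 12.28
ee_pos: [0.6524, 0.0158, 0.147]
tcp_rot: [-180.0, 0.0, -172.0]
wrist_force: [-4.2, -0.1, 6.5]
opening: 0.0248
grasp_force: 118.6
```

servo_tool:
  rows:
    - {"offset": [0.02,0,0.0],"yaw": 0,"claw": 1}
    - {"offset": [0.05,0,0.001],"yaw": 0,"claw": 1}
    - {"offset": [0.08,0,0.002],"yaw": 0,"claw": 1}
    - {"offset": [0.08,0,0.002],"yaw": 0,"claw": 1}

```text
time: 12.78
ee_pos: [0.6445, 0.0147, 0.1465]
tcp_rot: [-180.0, 0.0, -172.0]
wrist_force: [0.8, 0.1, 6.2]
opening: 0.0246
grasp_force: 118.7
```

```bash
python3 -c "
from st import *
st();camera('scene');st();camera('scene');st()"
```

```text
t 12.775 q [ 1. 17. 12. 85. -0. -7.] stand x -12.5 y 0.5 z 146.5 rot [-1.7999e+02  5.0000e-02 -1.7196e+02] F [0.82 0.09 6.19] M [-0.02 -0.81 -0.03]
t 12.825 q [ 1. 17. 12. 85. -0. -7.] stand x -12.5 y 0.5 z 146.5 rot [-1.7999e+02  4.0000e-02 -1.7196e+02] F [1.22 0.23 5.65] M [-0.01 -0.78 -0.02]
t 12.875 q [ 1. 17. 12. 85. -0. -7.] stand x -12.6 y 0.5 z 146.5 rot [-1.7999e+02  3.0000e-02 -1.7196e+02] F [0.83 0.92 5.64] M [ 0.   -0.71  0.04]
```

servo_tool:
  rows:
    - {"offset": [0.03,0,0.003],"yaw": 0,"claw": 1}
    - {"offset": [0.06,0,0.005],"yaw": 0,"claw": 1}
    - {"offset": [0.09,0,0.007],"yaw": 0,"claw": 1}
    - {"offset": [0.12,0,0.009],"yaw": 0,"claw": 1}

```text
time: 13.38
ee_pos: [0.6332, 0.0131, 0.1459]
tcp_rot: [-180.0, 0.1, -172.0]
wrist_force: [5.1, 0.5, 7.3]
opening: 0.0244
grasp_force: 118.6
```

```bash
python3 -c "
from st import *
st();camera('scene');st();camera('scene');st()"
```

```text
t 13.375 q [ 1. 16. 10. 85.  0. -7.] stand x -23.9 y 0.4 z 145.9 rot [-1.7999e+02  1.3000e-01 -1.7195e+02] F [5.09 0.52 7.3 ] M [ 0.13 -1.44 -0.01]
t 13.425 q [ 1. 16. 10. 85.  0. -7.] stand x -24.2 y 0.5 z 146.0 rot [-1.7999e+02  1.2000e-01 -1.7195e+02] F [4.04 0.05 7.45] M [ 0.16 -1.29  0.08]
t 13.475 q [ 1. 16. 10. 85.  0. -7.] stand x -24.2 y 0.4 z 146.0 rot [-1.7999e+02  1.1000e-01 -1.7195e+02] F [1.97 0.49 7.16] M [ 0.12 -1.1   0.05]
```

servo_tool:
  rows:
    - {"offset": [0.04,0,0.003],"yaw": 0,"claw": 1}
    - {"offset": [0.08,0,0.005],"yaw": 0,"claw": 1}
    - {"offset": [0.12,0,0.008],"yaw": 0,"claw": 1}
    - {"offset": [0.16,0,0.01],"yaw": 0,"claw": 1}

```text
time: 13.98
ee_pos: [0.6176, 0.0109, 0.1452]
tcp_rot: [-180.0, 0.2, -172.0]
wrist_force: [3.9, 0.3, 7.9]
opening: 0.0245
grasp_force: 118.7
```

```bash
python3 -c "
from st import *
st();camera('scene');st();camera('scene');st()"
```

```text
t 13.975 q [ 1. 13.  8. 84.  0. -7.] stand x -39.7 y 0.4 z 145.2 rot [-179.99    0.18 -171.95] F [3.91 0.26 7.94] M [ 0.18 -1.71 -0.01]
t 14.025 q [ 1. 13.  7. 84.  0. -7.] stand x -40.1 y 0.4 z 145.2 rot [-1.7999e+02  1.6000e-01 -1.7195e+02] F [3.97 0.08 7.26] M [ 0.2  -1.54  0.01]
t 14.075 q [ 1. 13.  8. 84.  0. -7.] stand x -40.0 y 0.4 z 145.3 rot [-1.7999e+02  1.5000e-01 -1.7196e+02] F [2.39 0.55 7.76] M [ 0.1  -1.19 -0.01]
```

servo_tool:
  rows:
    - {"offset": [0.04,0,0.003],"yaw": 0,"claw": 1}
    - {"offset": [0.08,0,0.006],"yaw": 0,"claw": 1}
    - {"offset": [0.12,0,0.009],"yaw": 0,"claw": 1}
    - {"offset": [0.16,0,0.012],"yaw": 0,"claw": 1}
    - {"offset": [0.2,0,0.015],"yaw": 0,"claw": 1}

```text
time: 14.7
ee_pos: [0.5981, 0.0081, 0.144]
tcp_rot: [-180.0, 0.2, -172.0]
wrist_force: [5.3, 0.2, 8.1]
opening: 0.0245
grasp_force: 118.9
```

```bash
python3 -c "
from st import *
st();camera('scene');st();camera('scene');st()"
```

```text
t 14.7 q [ 1. 11.  4. 83.  0. -7.] stand x -59.5 y 0.4 z 144.0 rot [-179.99    0.22 -171.96] F [5.29 0.17 8.1 ] M [ 0.22 -1.82  0.01]
t 14.75 q [ 1. 11.  4. 83.  0. -7.] stand x -59.8 y 0.4 z 144.0 rot [-179.99    0.2  -171.95] F [4.32 0.94 8.45] M [ 0.22 -1.71 -0.  ]
t 14.8 q [ 1. 11.  4. 83.  0. -7.] stand x -59.8 y 0.4 z 144.0 rot [-179.99    0.19 -171.96] F [3.21 0.04 9.44] M [ 0.16 -1.4   0.03]
```

servo_tool:
  rows:
    - {"offset": [0.04,0,0.002],"yaw": 0,"claw": 1}
    - {"offset": [0.08,0,0.005],"yaw": 0,"claw": 1}
    - {"offset": [0.12,0,0.008],"yaw": 0,"claw": 1}
    - {"offset": [0.16,0,0.01],"yaw": 0,"claw": 1}
    - {"offset": [0.2,0,0.013],"yaw": 0,"claw": 1}

```text
time: 15.42
ee_pos: [0.5784, 0.0053, 0.1428]
tcp_rot: [-180.0, 0.2, -172.0]
wrist_force: [4.8, 0.8, 8.8]
opening: 0.0245
grasp_force: 119.0
```

```bash
python3 -c "
from st import *
st();camera('scene');st();camera('scene');st()"
```

```text
t 15.425 q [ 1.  8.  1. 83.  0. -8.] stand x -79.4 y 0.4 z 142.8 rot [-179.99    0.23 -171.95] F [4.77 0.77 8.77] M [ 0.29 -1.97 -0.01]
t 15.475 q [ 1.  8.  1. 83.  0. -8.] stand x -79.8 y 0.4 z 142.8 rot [-179.99    0.21 -171.95] F [4.76 1.66 7.43] M [ 0.3  -1.83  0.07]
t 15.525 q [ 1.  8.  1. 83.  0. -8.] stand x -79.7 y 0.4 z 142.7 rot [-179.99    0.2  -171.95] F [3.6  0.41 9.3 ] M [ 0.18 -1.52  0.03]
```

servo_tool:
  rows:
    - {"offset": [0.04,0,0.003],"yaw": 0,"claw": 1}
    - {"offset": [0.08,0,0.006],"yaw": 0,"claw": 1}
    - {"offset": [0.12,0,0.009],"yaw": 0,"claw": 1}
    - {"offset": [0.16,0,0.012],"yaw": 0,"claw": 1}
    - {"offset": [0.2,0,0.015],"yaw": 0,"claw": 1}

```text
time: 16.15
ee_pos: [0.5586, 0.0025, 0.1413]
tcp_rot: [-180.0, 0.2, -172.0]
wrist_force: [5.1, 1.1, 8.4]
opening: 0.0244
grasp_force: 119.0
```

```bash
python3 -c "
from st import *
st();camera('scene');st();camera('scene');st()"
```

```text
t 16.15 q [ 0.  5. -2. 82.  0. -8.] stand x -99.3 y 0.4 z 141.3 rot [-179.98    0.24 -171.95] F [5.06 1.11 8.42] M [ 0.26 -1.91  0.05]
t 16.2 q [ 0.  5. -2. 83.  0. -8.] stand x -99.7 y 0.4 z 141.3 rot [-179.99    0.22 -171.95] F [4.67 1.   8.63] M [ 0.23 -1.8   0.02]
t 16.25 q [ 0.  5. -2. 83.  0. -8.] stand x -99.6 y 0.4 z 141.3 rot [-179.99    0.21 -171.96] F [3.17 1.14 9.22] M [ 0.2  -1.55 -0.04]
```

servo_tool:
  rows:
    - {"offset": [0.04,0,0.003],"yaw": 0,"claw": 1}
    - {"offset": [0.08,0,0.006],"yaw": 0,"claw": 1}
    - {"offset": [0.12,0,0.01],"yaw": 0,"claw": 1}
    - {"offset": [0.16,0,0.013],"yaw": 0,"claw": 1}
    - {"offset": [0.2,0,0.017],"yaw": 0,"claw": 1}

```text
time: 16.88
ee_pos: [0.5388, -0.0003, 0.1396]
tcp_rot: [-180.0, 0.2, -172.0]
wrist_force: [5.0, 1.0, 8.3]
opening: 0.0248
grasp_force: 119.0
```

```bash
python3 -c "
from st import *
st();camera('scene');st();camera('scene');st()"
```

```text
t 16.875 q [-0.  2. -5. 82.  0. -8.] stand x -119.3 y 0.3 z 139.6 rot [-179.99    0.25 -171.95] F [5.04 1.02 8.32] M [ 0.26 -1.98  0.02]
t 16.925 q [-0.  2. -5. 82.  0. -8.] stand x -119.7 y 0.3 z 139.6 rot [-179.99    0.23 -171.95] F [5.3  0.2  9.52] M [ 0.32 -1.75  0.02]
t 16.975 q [-0.  2. -5. 82.  0. -8.] stand x -119.6 y 0.3 z 139.6 rot [-179.99    0.22 -171.96] F [2.89 0.61 7.98] M [ 0.2  -1.49  0.02]
```

servo_tool:
  rows:
    - {"offset": [0.04,0,0.004],"yaw": 0,"claw": 1}
    - {"offset": [0.08,0,0.008],"yaw": 0,"claw": 1}
    - {"offset": [0.12,0,0.012],"yaw": 0,"claw": 1}
    - {"offset": [0.16,0,0.016],"yaw": 0,"claw": 1}
    - {"offset": [0.2,0,0.02],"yaw": 0,"claw": 1}

```text
time: 17.6
ee_pos: [0.5191, -0.003, 0.1376]
tcp_rot: [-180.0, 0.3, -171.9]
wrist_force: [4.8, 1.1, 9.8]
opening: 0.0244
grasp_force: 119.0
```

```bash
python3 -c "
from st import *
st();camera('scene');st();im,P=cloud('scene');st()
cv2.imwrite('pics/s4.png',cv2.resize(im[150:330,270:490,::-1],None,fx=3,fy=3))"
```

```text
t 17.6 q [-0. -0. -8. 82.  0. -8.] stand x -139.2 y 0.3 z 137.6 rot [-179.99    0.25 -171.95] F [4.76 1.1  9.81] M [ 0.23 -1.99  0.01]
t 17.65 q [-0. -0. -8. 82.  0. -8.] stand x -139.6 y 0.3 z 137.6 rot [-179.99    0.23 -171.95] F [4.69 0.32 8.64] M [ 0.3  -1.85 -0.04]
t 17.7 q [-0. -0. -8. 82.  0. -8.] stand x -139.6 y 0.3 z 137.6 rot [-179.99    0.22 -171.95] F [ 3.34  0.43 10.35] M [ 0.21 -1.55 -0.01]
```

View pics/s4.png

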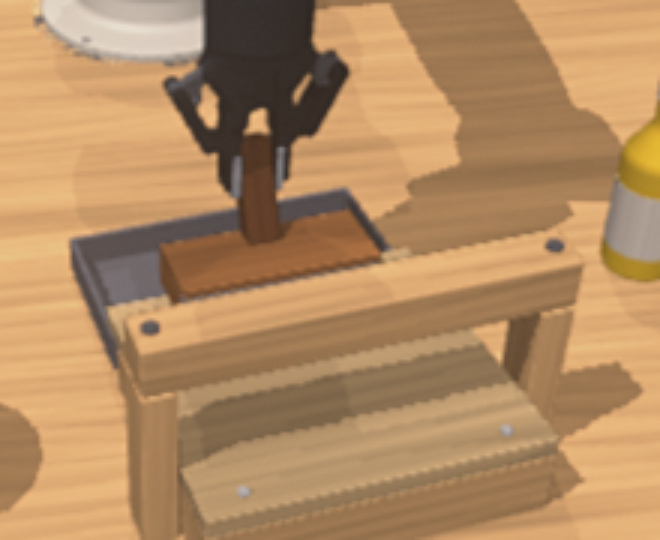

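The crop shows the plate nearing the tray, no chips left behind the lip, and the beam clear. I continue to the near edge.

servo_tool:
  rows:
    - {"offset": [0.04,0,0.003],"yaw": 0,"claw": 1}
    - {"offset": [0.08,0,0.006],"yaw": 0,"claw": 1}
    - {"offset": [0.12,0,0.009],"yaw": 0,"claw": 1}
    - {"offset": [0.15,0,0.012],"yaw": 0,"claw": 1}

```text
time: 18.2
ee_pos: [0.5042, -0.0052, 0.1364]
tcp_rot: [-180.0, 0.2, -172.0]
wrist_force: [5.0, 0.6, 8.5]
opening: 0.0246
grasp_force: 119.1
```

```bash
cat > pl.py <<'E'
from st import *
def plate(tx,tz):
    im,P=cloud('scene'); a=np.radians(8); M=np.array([[np.cos(a),np.sin(a),0],[-np.sin(a),np.cos(a),0],[0,0,1]])
    L=(P*1000-[657,16,0])@M.T
    m=(abs(L[...,0]-tx-38)<45)&(abs(L[...,1])<85)&(abs(L[...,2]-tz+50)<8)&(abs(L[...,1])>20)
    p=L[m]; A=np.c_[p[:,:2],np.ones(len(p))]
    for _ in range(3):
        c,*_r=np.linalg.lstsq(A,p[:,2],rcond=None); r=p[:,2]-A@c; k=abs(r)<3; A,p=A[k],p[k]
    print(len(p),'slope',np.degrees(c[:2]).round(2),'z',np.median(p[:,2]).round(1),'x',p[:,0].min().round(1),p[:,0].max().round(1))
E
python3 -c "
from pl import *
st();plate(-154.5,136.5);st()"
```

```text
t 18.2 q [ -1.  -2. -10.  82.   0.  -9.] stand x -154.3 y 0.3 z 136.4 rot [-179.99    0.24 -171.95] F [4.96 0.63 8.46] M [ 0.3  -1.96  0.02]
805 slope [-0.    0.09] z 87.5 x -147.8 -83.6
t 18.25 q [ -1.  -2. -10.  82.   0.  -9.] stand x -154.6 y 0.3 z 136.4 rot [-179.98    0.23 -171.95] F [5.2  0.51 9.12] M [ 0.28 -1.84 -0.  ]
```

servo_tool:
  rows:
    - {"offset": [0.03,0,0.002],"yaw": 0,"claw": 1}
    - {"offset": [0.06,0,0.005],"yaw": 0,"claw": 1}
    - {"offset": [0.09,0,0.008],"yaw": 0,"claw": 1}
    - {"offset": [0.12,0,0.01],"yaw": 0,"claw": 1}
    - {"offset": [0.12,0,0.01],"yaw": 0,"claw": 1}

```text
time: 18.88
ee_pos: [0.4921, -0.0069, 0.1353]
tcp_rot: [-180.0, 0.2, -172.0]
wrist_force: [3.5, 0.1, 9.2]
opening: 0.0247
grasp_force: 119.1
```

```bash
python3 -c "
from pl import *
st();plate(-166.5,135.5);st()
im,P=cloud('top'); cv2.imwrite('pics/t5.png',cv2.resize(im[220:330,210:360,::-1],None,fx=4,fy=4))"
```

```text
t 18.875 q [ -1.  -4. -12.  82.   0.  -9.] stand x -166.5 y 0.3 z 135.3 rot [-179.98    0.21 -171.96] F [3.54 0.07 9.24] M [ 0.22 -1.56  0.  ]
782 slope [-0.4   0.02] z 86.2 x -160.2 -97.1
t 18.925 q [ -1.  -4. -12.  82.   0.  -9.] stand x -166.5 y 0.3 z 135.3 rot [-179.99    0.21 -171.95] F [3.13 0.74 9.2 ] M [ 0.21 -1.56 -0.01]
```

View pics/t5.png

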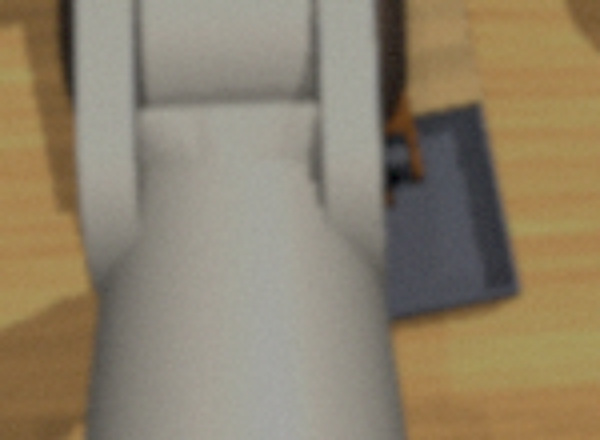

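The arm hides the tray. The lip is at about −106 mm at about 10.6 N. I draw the last few millimetres so the chips tip off, then lift clear.

servo_tool:
  rows:
    - {"offset": [0.03,0,0.001],"yaw": 0,"claw": 1}
    - {"offset": [0.06,0,0.002],"yaw": 0,"claw": 1}
    - {"offset": [0.09,0,0.003],"yaw": 0,"claw": 1}
    - {"offset": [0.12,0,0.003],"yaw": 0,"claw": 1}
    - {"offset": [0.12,0,0.003],"yaw": 0,"claw": 1}
    - {"offset": [0.12,0,0.003],"yaw": 0,"claw": 1}
    - {"offset": [0.12,0,0.003],"yaw": 0,"claw": 1}

```text
time: 19.85
ee_pos: [0.4801, -0.0086, 0.1348]
tcp_rot: [-180.0, 0.2, -172.0]
wrist_force: [3.2, -0.6, 9.1]
opening: 0.0245
grasp_force: 119.1
```

servo_tool:
  rows:
    - {"offset": [0,0,-0.04],"yaw": 0,"claw": 1}
    - {"offset": [0,0,-0.08],"yaw": 0,"claw": 1}
    - {"offset": [0,0,-0.12],"yaw": 0,"claw": 1}
    - {"offset": [0,0,-0.2],"yaw": 0,"claw": 1}
    - {"offset": [0,0,-0.4],"yaw": 0,"claw": 1}
    - {"offset": [0,0,-0.8],"yaw": 0,"claw": 1}
    - {"offset": [0,0,-0.8],"yaw": 0,"claw": 1}

```text
time: 20.72
ee_pos: [0.4796, -0.0087, 0.2161]
tcp_rot: [-180.0, 0.1, -172.0]
wrist_force: [0.4, 0.6, -1.4]
opening: 0.0244
grasp_force: 118.1
```

servo_tool:
  rows:
    - {"offset": [0,-0.25,0],"yaw": 0,"claw": 1}
    - {"offset": [0.05,-0.5,0],"yaw": 0,"claw": 1}
    - {"offset": [0.1,-0.75,0],"yaw": 0,"claw": 1}
    - {"offset": [0.2,-1.0,0],"yaw": 0,"claw": 1}

```text
time: 21.22
ee_pos: [0.4726, -0.1111, 0.2121]
tcp_rot: [179.9, -0.2, -171.9]
wrist_force: [-0.3, 0.3, -2.3]
opening: 0.0247
grasp_force: 118.0
```

servo_tool:
  rows:
    - {"offset": [0.05,-0.25,0],"yaw": 0,"claw": 1}
    - {"offset": [0.1,-0.5,0],"yaw": 0,"claw": 1}
    - {"offset": [0.2,-0.75,0],"yaw": 0,"claw": 1}
    - {"offset": [0.3,-1.0,0],"yaw": 0,"claw": 1}

```text
time: 21.72
ee_pos: [0.4567, -0.2142, 0.2122]
tcp_rot: [179.9, -0.1, -172.0]
wrist_force: [0.5, 0.5, -2.2]
opening: 0.0246
grasp_force: 118.0
```

servo_tool:
  rows:
    - {"offset": [0.1,-0.25,0],"yaw": 0,"claw": 1}
    - {"offset": [0.2,-0.5,0],"yaw": 0,"claw": 1}
    - {"offset": [0.3,-0.75,0],"yaw": 0,"claw": 1}
    - {"offset": [0.4,-1.0,0],"yaw": 0,"claw": 1}
    - {"offset": [0.4,-1.0,0],"yaw": 0,"claw": 1}
    - {"offset": [0.4,-1.0,0],"yaw": 0,"claw": 1}

```text
time: 22.48
ee_pos: [0.4317, -0.3177, 0.2128]
tcp_rot: [179.9, -0.1, -172.0]
wrist_force: [0.1, 0.8, -1.6]
opening: 0.0247
grasp_force: 118.1
```

```bash
python3 -c "
from st import *
st();im,P=cloud('top'); cv2.imwrite('pics/t6.png',cv2.resize(im[150:370,190:480,::-1],None,fx=2.7,fy=2.7))
S=[657,16,0];a=np.radians(8); M=np.array([[np.cos(a),np.sin(a),0],[-np.sin(a),np.cos(a),0],[0,0,1]])
L=(P*1000-S)@M.T;i=im.astype(float);r=i[...,0]/(i[...,2]+1)
cm=(L[...,0]>-240)&(L[...,0]<80)&(abs(L[...,1])<118)&(r>2.2)&(L[...,2]<90)
n,l,s,c=cv2.connectedComponentsWithStats(cm.astype(np.uint8))
for j in range(1,n):
  if s[j,4]>25: print(c[j].round(),s[j,4],np.nanmedian(L[l==j],0).round(1))
"
```

```text
t 22.475 q [-36.   2.   3.  91.   0. -44.] stand x -269.5 y -299.1 z 212.8 rot [ 1.7991e+02 -7.0000e-02 -1.7197e+02] F [ 0.13  0.83 -1.6 ] M [-0.01  0.06  0.01]
[297. 262.] 252 [-135.8  -32.1   23.6]
[256. 266.] 57 [-128.    65.1   40.5]
[273. 269.] 128 [-141.6   28.    20. ]
```

View pics/t6.png

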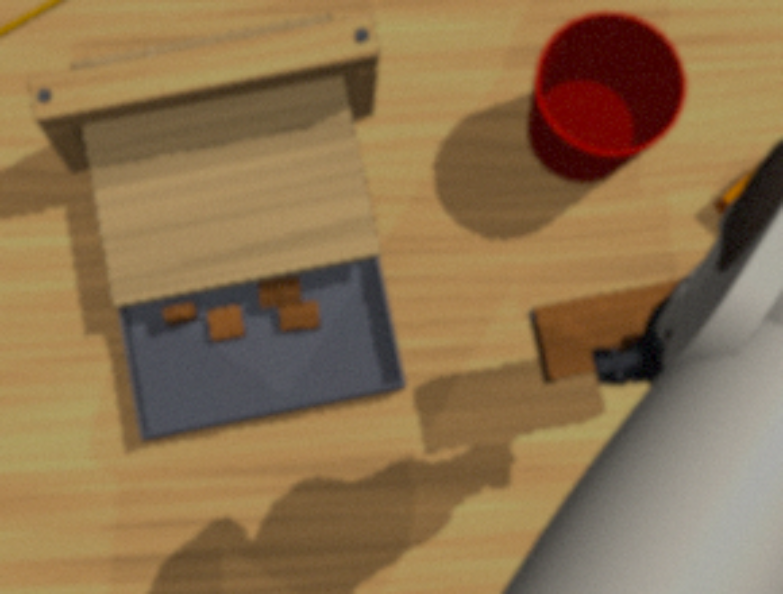

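All four chips are in the tray: in the crop at (180,314), (225,323), (280,292) and (298,316). The scraper is back over its free spot on the right. I set it down.

servo_tool:
  rows:
    - {"offset": [0,0,0.4],"yaw": 0,"claw": 1}
    - {"offset": [0,0,0.8],"yaw": 0,"claw": 1}
    - {"offset": [0,0,1.0],"yaw": 0,"claw": 1}
    - {"offset": [0,0,1.0],"yaw": 0,"claw": 1}

```text
time: 23.02
ee_pos: [0.4314, -0.3169, 0.1121]
tcp_rot: [179.9, -0.1, -171.9]
wrist_force: [0.7, -0.4, -1.2]
opening: 0.0247
grasp_force: 118.3
```

servo_tool:
  rows:
    - {"offset": [0,0,0.1],"yaw": 0,"claw": 1}
    - {"offset": [0,0,0.2],"yaw": 0,"claw": 1}
    - {"offset": [0,0,0.26],"yaw": 0,"claw": 1}
    - {"offset": [0,0,0.26],"yaw": 0,"claw": 1}
    - {"offset": [0,0,0.26],"yaw": 0,"claw": 1}

```text
time: 23.65
ee_pos: [0.4321, -0.3184, 0.088]
tcp_rot: [-180.0, 0.0, -172.0]
wrist_force: [0.0, 0.2, -1.9]
opening: 0.0246
grasp_force: 118.3
```

servo_tool:
  rows:
    - {"offset": [0,0,0.01],"yaw": 0,"claw": 1}
    - {"offset": [0,0,0.01],"yaw": 0,"claw": 1}

```text
time: 23.9
ee_pos: [0.4321, -0.3183, 0.0868]
tcp_rot: [-180.0, 0.0, -172.0]
wrist_force: [-0.2, -1.2, -2.5]
opening: 0.0247
grasp_force: 118.3
```

servo_tool:
  rows:
    - {"offset": [0,0,0.01],"yaw": 0,"claw": 1}
    - {"offset": [0,0,0.01],"yaw": 0,"claw": 1}

```text
time: 24.15
ee_pos: [0.432, -0.3182, 0.0856]
tcp_rot: [180.0, -0.0, -172.0]
wrist_force: [0.3, 0.5, -1.6]
opening: 0.0245
grasp_force: 118.3
```

servo_tool:
  rows:
    - {"offset": [0,0,0.01],"yaw": 0,"claw": 1}
    - {"offset": [0,0,0.01],"yaw": 0,"claw": 1}

```text
time: 24.4
ee_pos: [0.432, -0.3182, 0.0846]
tcp_rot: [180.0, -0.0, -172.0]
wrist_force: [-0.5, 0.2, -1.4]
opening: 0.0245
grasp_force: 118.3
```

servo_tool:
  rows:
    - {"offset": [0,0,0.01],"yaw": 0,"claw": 1}
    - {"offset": [0,0,0.01],"yaw": 0,"claw": 1}

```text
time: 24.65
ee_pos: [0.4321, -0.3183, 0.084]
tcp_rot: [-180.0, 0.0, -172.0]
wrist_force: [-1.4, 0.9, 1.7]
opening: 0.0246
grasp_force: 118.7
```

In contact with the bench. I release and withdraw upward.

servo_tool:
  rows:
    - {"offset": [0,0,0.003],"yaw": 0,"claw": 0.6}
    - {"offset": [0,0,0.003],"yaw": 0,"claw": 0.4}
    - {"offset": [0,0,0.003],"yaw": 0,"claw": 0.2}
    - {"offset": [0,0,0.003],"yaw": 0,"claw": 0}
    - {"offset": [0,0,0.003],"yaw": 0,"claw": 0}
    - {"offset": [0,0,0.003],"yaw": 0,"claw": 0}

```text
time: 25.4
ee_pos: [0.432, -0.3182, 0.0834]
tcp_rot: [180.0, -0.0, -172.0]
wrist_force: [-0.9, -0.2, -0.7]
opening: 0.0854
grasp_force: 0.0
```

servo_tool:
  rows:
    - {"offset": [0,0,-0.2],"yaw": 0,"claw": 0}
    - {"offset": [0,0,-0.6],"yaw": 0,"claw": 0}
    - {"offset": [0,0,-1.0],"yaw": 0,"claw": 0}

```text
time: 25.78
ee_pos: [0.4319, -0.3181, 0.1844]
tcp_rot: [180.0, -0.0, -172.0]
wrist_force: [0.1, 0.1, 1.0]
opening: 0.0855
grasp_force: 0.0
```

servo_tool:
  rows:
    - {"offset": [0.3,0,-0.3],"yaw": 0,"claw": 0}
    - {"offset": [0.6,0.2,-0.6],"yaw": 0,"claw": 0}
    - {"offset": [1.0,0.2,-0.6],"yaw": 0,"claw": 0}
    - {"offset": [1.0,0.2,-0.6],"yaw": 0,"claw": 0}
    - {"offset": [1.0,0.2,-0.6],"yaw": 0,"claw": 0}

```text
time: 26.4
ee_pos: [0.3304, -0.3126, 0.2434]
tcp_rot: [-180.0, 0.0, -172.0]
wrist_force: [-0.8, -0.4, 0.2]
opening: 0.0852
grasp_force: 0.0
```

```bash
python3 -c "
from st import *
st();im,P=cloud('scene'); im2,_=cloud('top')
cv2.imwrite('pics/end.png',np.vstack([cv2.resize(im[130:350,50:530,::-1],(640,293)),cv2.resize(im2[140:360,100:560,::-1],(640,306))]))
v,u=np.mgrid[:480,:640]
m=(u>180)&(u<255)&(v>200)&(v<270)&(P[...,2]>.028)&(P[...,2]<.045)
p=P[m]*1000
A=np.c_[p[:,:2],np.ones(len(p))]
for _ in range(3):
  c,*_r=np.linalg.lstsq(A,p[:,2],rcond=None);k=abs(p[:,2]-A@c)<3;A,p=A[k],p[k]
print(len(p),np.degrees(c[:2]),np.median(p,0))
"
```

```text
t 26.4 q [-43.  -8.  -4.  94.   0. -51.] stand x -369.2 y -279.9 z 243.4 rot [-1.7999e+02  2.0000e-02 -1.7198e+02] F [-0.78 -0.42  0.2 ] M [-0.1  -0.05  0.01]
749 [-0.4440533  -0.08070317] [ 464.87375604 -293.35780873   34.35096197]
```

View pics/end.png

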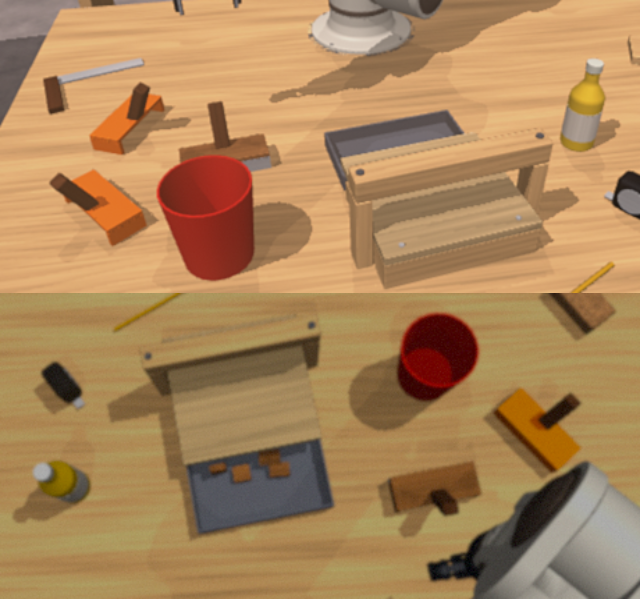

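The scraper stands upright and free at (435,487) in the lower half of the picture. The four chips lie in the tray and the bystanders have not moved. I hand in.

```bash
python3 -c "
from workcell import *
print(job_done())"
```

```text
the job is handed in; nothing more can be done
None
```

I handed the job in at about 26 s: all four chips are in the tray, the scraper stands released and upright on the bench to the right of the panel, and the wrist readings put the pull at about 7–11 N of contact; the hand-in returned no verdict.

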